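# Rock the sorting gate over and feed the brass balls into the other tray

### The job

The seesaw gate on the sorting stand is feeding the wrong tray. Press the raised end of the gate down with a fingertip so that it rocks over its pivot to the other side, and only then push the knob of the stop slide sideways until the slide is fully open, so that the three waiting brass balls roll down by themselves into the tray that the gate was not feeding before. The balls are freshly polished: do not touch them, and leave the mop, bar, spindle and jar around the stand where they are.

Things in the scene. Friction and masses are not known exactly. Their poses are not given: they have to be found in the camera images.
- stand: Fixed sorting stand on a plywood base 300 x 590 x 10 mm. Origin on the table directly under the gate's pivot; x points away from the robot (at yaw 0), y left, z up. An infeed channel (34 mm wide, walls 20 mm above its floor) slopes down along y = 0 from x = 205 mm to the gate at x = 19 mm; its floor is 130 mm high there and rises 0.10 rad away from it.
- rocker (a joint): Seesaw gate: aluminium trough 200 mm long (stand's y), 34 wide, on a pivot along the stand's x, 115 mm high. Rad, stops at -0.26 and 0.26. Positive: left (+y) end raised, feeds the right tray; negative: right end raised, feeds the left. Top-heavy (weight to 57 mm above pivot): starts against either stop, falls over by itself past level; under 1 N.
- pad_left (a point): Centre of the top of the gate's left press pad, an aluminium plate 44 (x) x 36 (y) x 3 mm sticking out from the trough towards the robot, 80 mm left of the pivot and 29 mm above its axis when level. About 163 mm above the table when raised, 122 mm when low; nothing under it within its stroke. Tilts with the gate.
- pad_right (a point): The same for the right press pad, 80 mm right of the pivot.
- tray_left (a point): Centre of the mouth of the left steel tray (104 x 114 mm, 60 mm above the table), 222 mm left of the pivot. A chute leads down into it from under the gate's left end.
- tray_right (a point): The same for the right tray, 222 mm right of the pivot.
- stop (a joint): Stop slide: a steel blade 34 mm wide, 3 mm thick, that closes the infeed channel and holds the balls back. In m: 0 shut, 0.055 fully open (end stop); slides only along the stand's +y (to the left) to open. The balls start to pass at about 0.03. About 1 N of friction; it stays where it is left.
- stop_knob (a point): Point on the axis of the stop slide's upright black knob, 14 mm below its top. The knob is a cylinder 16 mm in diameter, 45 mm long, standing on the blade (leaning 0.10 rad to the robot), over the middle of the channel when shut. It begins 31 mm below this point; the channel's wall tops are 42 mm below. Moves with the slide.
- ball1: Polished brass ball, 24 mm in diameter, 60 g, slippery, origin at its centre. Waits in the infeed channel behind the stop slide, first in the row of three.
- ball2: Polished brass ball, 24 mm in diameter, 60 g, slippery, origin at its centre. Waits in the infeed channel behind the stop slide, second in the row of three.
- ball3: Polished brass ball, 24 mm in diameter, 60 g, slippery, origin at its centre. Waits in the infeed channel behind the stop slide, third in the row of three.
- mop: Bystander: round tan polishing mop lying flat, 76 mm in diameter, 28 mm high. Origin at the centre of its underside.
- compound_bar: Bystander: reddish-brown bar of polishing compound, 36 x 95 x 30 mm. Origin at the centre of its underside.
- spindle: Bystander: tapered steel spindle standing upright, 32 mm in diameter at its foot, 96 mm high, on the stand's base left of the infeed. Origin at the centre of its underside.
- tin: Bystander: white jar with a steel cap, 56 mm in diameter, 60 mm high, on the stand's base right of the infeed. Origin at the centre of its underside.
Not all that is in view belongs to the job. Leave any green look-alike of the ball1 alone. What is shaped like the ball3 but black is not meant.

How it is judged:
On the way, in this order (a step that is already met when the one before it is completed fails the run):
1. the gate has been rocked over against its other stop while the slide still holds the balls back (distance of pad_left from where it was at the start of the episode above 0.03 m and (value of joint rocker below -0.22 rad or value of joint rocker above 0.22 rad) and value of joint stop below 0.012 m), for 0.2 s.
2. all three balls are in the tray that the gate now feeds (((value of joint rocker below -0.22 rad and y of each of ball1, ball2, ball3 in the frame of stand above 0.165 m) or (value of joint rocker above 0.22 rad and y of each of ball1, ball2, ball3 in the frame of stand below -0.165 m)) and z of each of ball1, ball2, ball3 in the frame of stand below 0.055 m), for 0.2 s.
At the end, for the whole second after the job is handed in: The gate lies on its other side than at the start (within 0.04 rad of the stop), the slide is open (48 of 55 mm or more), and all three balls rest (under 50 mm/s) in the tray on the gate's new low side (centres over 165 mm to that side of the pivot, under 55 mm above the table) (all of step 2 and distance of pad_left from where it was at the start of the episode above 0.03 m and value of joint stop above 0.048 m and linear speed of each of ball1, ball2, ball3 below 0.05 m/s); the robot touches nothing.
It fails at once if a ball was touched by the robot (contact force between any of the fingers, the arm and ball1 above 0.3 N or contact force between any of the fingers, the arm and ball2 above 0.3 N or contact force between any of the fingers, the arm and ball3 above 0.3 N).
It fails at once if a ball was lifted or left the stand (z of any of ball1, ball2, ball3 in the frame of stand above 0.185 m or height (world z) of any of ball1, ball2, ball3 below 0.012 m).
It fails at once if a bystander was moved by more than 20 mm (distance of any of mop, compound_bar, spindle, tin from where it was at the start of the episode above 0.02 m).
It also fails if it takes over 48 s, if anything falls off the work surface, if the arm or the gripper's body presses on something with over 40 N, if the wrist force passes 120 N, or if a joint passes its speed limit or range.

### The arm

A 6-joint arm with a two-finger parallel gripper is mounted at the origin on the work surface. World frame = base frame: x ahead of the robot, y to its left, z up, the work surface at z = 0. Lengths are in m, angles in rad, forces in N, time in s.
With the tool pointing down it reaches from about 0.25 to 0.8 m from the base axis. Payload 8.5 kg.
Tool frame: the origin (TCP) lies on the mounting face of the last link; the fingertips stand 173 mm ahead of it and the grasp point (between the pads) lies 155 mm ahead of it; y points along the fingers, x is the direction in which the jaws open and shut, and the axes are right-handed (so a half turn about y gives the same grasp; the last joint's range is limited). The gripper opens to 85 mm and grips with 20 to 120 N. Pads are 22 mm wide; open, the fingers measure 114 mm over their backs; the gripper's body (76 mm by 85 mm) begins 54 mm behind the grasp point. The pads swing forward as they close: fully open they stand 13 mm farther back than shut.
Start: joints at [-1.296, 0.238, -0.013, 1.319, 0, 1.571], TCP at [0.142, -0.505, 0.405] pointing down, gripper open.
Joint ranges: [-2.66, 2.66], [-1.03, 1.9], [-1.14, 1.46], [-1.82, 2.27], [-1.45, 1.34], [-3.14, 3.14]. Speed limits (rad/s): [2.22, 2.22, 2.79, 3.14, 3.14, 3.14].

### API

Orientations are given as a unit quaternion [x, y, z, w].
In Python, from bench import r gives the robot as it stands.
- The arm moves only by the shell command python3 -m handwheel 'ROWS' [FORCE]. ROWS is JSON, a list of rows, each a list of 3 entries, a list of its own where there are three numbers: the opening, from 0 (shut) to 1 (fully open), then the shift along the tool's x, y, z each as a share of 0.1 m, from -1 to 1, then the turn, a rotation vector about the tool's x, y, z each as a share of 45 degrees, from -1 to 1. In form: [[gripper, [tx, ty, tz], [rx, ry, rz]], ...]. A call has 1 to 12 rows; each row is the pose to reach, as a shift and turn from the pose measured when the call began, along the tool's axes at that moment; what a row does not reach only later rows make up. A row lasts 1/8 s, in which the tool goes at most 62.5 mm and 10.7 degrees, less where a joint would pass 70% of its speed; a pose out of reach is approached as far as the arm can. A call with a number of a shift or a turn outside -1 to 1 is refused whole. A call with a gripper value outside its range is refused whole. The fingers move at their own pace and stop on an object; FORCE is the grip in N (left out, the last holds). Time passes only in rows, so rows that repeat a pose let the fingers close. It gives the time, the measured TCP pose, the force and the opening at its end, in the units of the state.
- r.get_state(): the state, without advancing time (a new reading comes with each control period).
- r.camera(name): name is "scene" or "top" or "wrist"; returns a dict with "frame" (384x512x3 uint8, blue, green, red), "mtx" (3x3 intrinsics, pixels), "dist_coeffs" ([k1, k2, p1, p2, k3] as OpenCV has them; the pictures are not rectified), "eye" and "rotation" of the camera in the world; the wrist camera has in their place "hand_eye" (4x4, takes a point from camera to tool coordinates, whose origin is the TCP and whose axes are the tool frame's). Camera axes: x right, y up, looking along -z (the intrinsics and any distortion apply to the point x, -y, -z); pixel columns grow to the right and rows downward; lengths in m; the calibration is good to about 2 mm. A picture is of the moment at which its call begins: read the wrist's pose just before it. There is no depth.
- r.hand_in(): hands the job in, once; it reports no verdict.
The state is a dict: "time": time; "joint_positions": joint angles; "qd": joint speeds; "tau": joint torques, N m; "ee_pos": TCP position; "ee_rot": TCP orientation; "force": force on the tool from outside, world axes, zero at the start; "wrist_torque": the same for the moment, N m; "gripper_width": finger opening in m.
Only numpy, scipy, OpenCV 4.12 (cv2) and the standard library are available. Lean on these libraries where they do the work, as an engineer would, in place of code of your own. Each camera call takes 0.05 s, during which the arm holds its last target.

## Working session

There is one attempt and no reset: what is moved stays moved. The work goes in short steps, Python scripts to look and compute and a shell command to move; the robot and the scene stay as the last step left them, time stands still between calls to the robot, and variables do not carry over. Pictures are saved under pics/ and viewed, and the job is handed in when it is done.

```bash
mkdir -p pics; ls; python3 - <<'E'
from bench import r
import cv2
s=r.get_state();print(s)
for n in("scene","top","wrist"):
    c=r.camera(n);cv2.imwrite(f"pics/{n}0.png",c["frame"])
    print(n,{k:v for k,v in c.items() if k!="frame"})
E
```

```text
pics
{'time': 0.0, 'joint_positions': array([-1.29597333e+00,  2.38795954e-01, -1.42477495e-02,  1.31920494e+00,
        4.38765766e-06,  1.57080642e+00]), 'qd': array([ 0.00041971,  0.00016439, -0.00118731, -0.0008355 , -0.00037064,
       -0.0003534 ]), 'tau': array([-9.81765334e-04, -5.38787127e+01,  3.46431613e+01,  1.85016228e-02,
       -1.23978048e-04,  1.70630550e-06]), 'ee_pos': array([ 0.1424292 , -0.50514199,  0.40407202]), 'ee_rot': array([-0.56346322,  0.4272084 , -0.42639148,  0.56408553]), 'force': array([-0.31917069,  0.14042161, -0.50584496]), 'wrist_torque': array([ 0.00172849, -0.02463754,  0.02496456]), 'gripper_width': 0.08565095395291734}
scene {'mtx': array([[415.50841879,   0.        , 261.46345152],
       [  0.        , 415.50841879, 195.65246851],
       [  0.        ,   0.        ,   1.        ]]), 'dist_coeffs': array([-0.05453727,  0.        ,  0.        ,  0.        ,  0.        ]), 'eye': array([ 0.86772983, -0.25248307,  0.82856587]), 'rotation': array([0.23875194, 0.08499693, 0.34078286, 0.90533976])}
top {'mtx': array([[454.07121033,   0.        , 2
[... 238 characters left out ...]
48054, 0.99874322]), 'rotation': array([-0.0788378 ,  0.08410227,  0.71926472, -0.68510559])}
wrist {'mtx': array([[283.26836528,   0.        , 258.0167317 ],
       [  0.        , 283.26836528, 193.93360491],
       [  0.        ,   0.        ,   1.        ]]), 'dist_coeffs': array([0.01143509, 0.        , 0.        , 0.        , 0.        ]), 'hand_eye': array([[ 9.99999761e-01,  5.54472928e-04,  4.12814820e-04,
        -1.72547569e-04],
       [ 2.19365775e-04,  3.11777799e-01, -9.50155017e-01,
         3.16558288e-02],
       [-6.55541730e-04,  9.50154880e-01,  3.11777603e-01,
         8.00506345e-02],
       [ 0.00000000e+00,  0.00000000e+00,  0.00000000e+00,
         1.00000000e+00]])}
```

View pics/scene0.png

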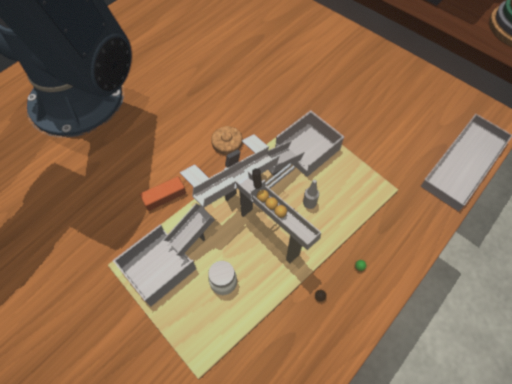

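View pics/top0.png

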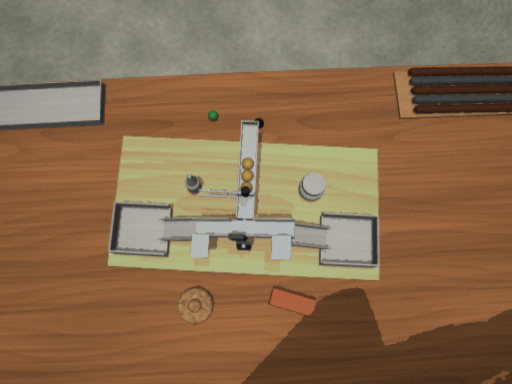

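View pics/wrist0.png

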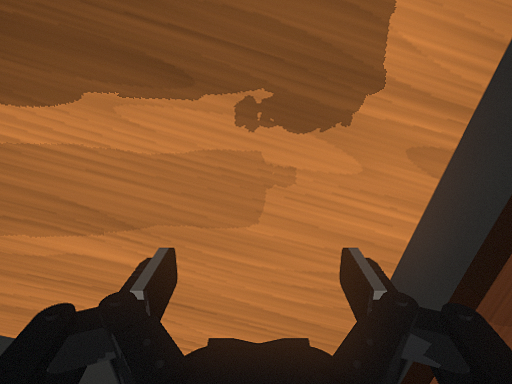

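```bash
python3 - <<'E'
from bench import r
from scipy.spatial.transform import Rotation as R
print(R.from_quat(r.get_state()["ee_rot"]).as_matrix().round(3))
E
```

```text
[[ 0.271 -0.     0.962]
 [-0.962  0.001  0.271]
 [-0.001 -1.     0.   ]]
```

```bash
cat > h.py <<'E'
import numpy as np, cv2
from scipy.spatial.transform import Rotation as R
from bench import r
def cam(n):
    s=r.get_state(); c=r.camera(n)
    if n=="wrist":
        T=np.eye(4);T[:3,:3]=R.from_quat(s["ee_rot"]).as_matrix();T[:3,3]=s["ee_pos"]
        M=T@c["hand_eye"];c["Rm"]=M[:3,:3];c["o"]=M[:3,3]
    else:
        c["Rm"]=R.from_quat(c["rotation"]).as_matrix();c["o"]=np.array(c["eye"])
    return c
def ray(c,uv):
    p=cv2.undistortPoints(np.array([[uv]],float),c["mtx"],c["dist_coeffs"])[0,0]
    d=c["Rm"]@np.array([p[0],-p[1],-1]);return c["o"],d/np.linalg.norm(d)
def plane(c,uv,z):
    o,d=ray(c,uv);return o+d*(z-o[2])/d[2]
def tri(*cu):
    A=np.zeros((3,3));b=np.zeros(3);rs=[ray(c,u) for c,u in cu]
    for o,d in rs:
        P=np.eye(3)-np.outer(d,d);A+=P;b+=P@o
    x=np.linalg.solve(A,b)
    return x,[np.linalg.norm(np.cross(x-o,d)) for o,d in rs]
def proj(c,X):
    p=c["Rm"].T@(np.array(X)-c["o"]);p=np.array([p[0],-p[1],-p[2]])
    return cv2.projectPoints(p[None],np.zeros(3),np.zeros(3),c["mtx"],c["dist_coeffs"])[0].ravel()
def crop(c,x0,y0,x1,y1,k,name):
    cv2.imwrite(name,cv2.resize(c["frame"][y0:y1,x0:x1],None,fx=k,fy=k,interpolation=cv2.INTER_CUBIC))
E
python3 - <<'E'
from h import *
crop(cam("top"),160,110,340,270,4,"pics/topc.png")
crop(cam("scene"),140,100,340,250,4,"pics/scenec.png")
E
```

```text
(no output)
```

View pics/topc.png

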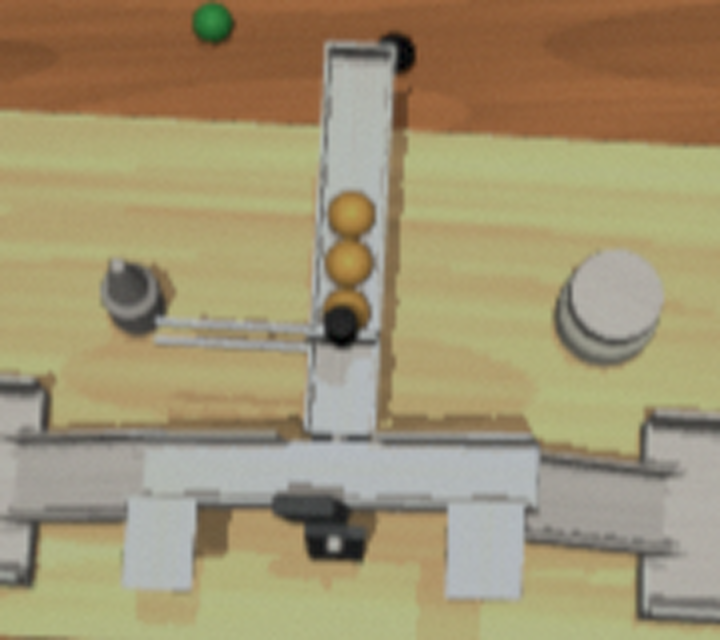

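View pics/scenec.png

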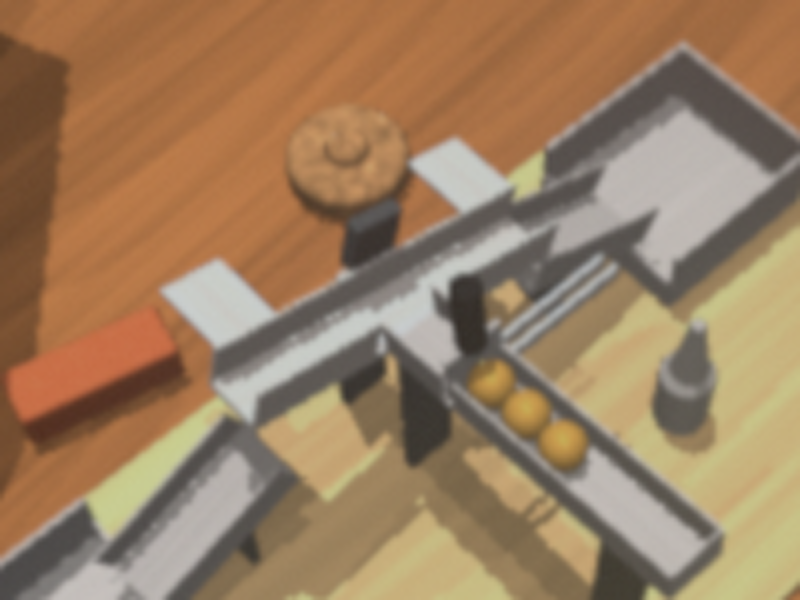

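```bash
python3 - <<'E'
from h import *
t=cam("top");s=cam("scene")
T=lambda a,b:(t,(160+a/4-.375,110+b/4-.375)); S=lambda a,b:(s,(140+a/4-.375,100+b/4-.375))
for n,a,b in [("R-out right",T(523,600),S(160,290)),("R-out left",T(446,595),S(217,258)),
 ("L-out right",T(190,591),S(408,163)),("L-out left",T(122,587),S(457,138)),
 ("knobtop",T(343,318),S(466,284)),
 ("ball3",T(351,214),S(563,444)),("ball2",T(349,262),S(526,412)),
 ("infeed end R",T(393,46),S(670,585)),("infeed end L",T(330,44),S(718,538)),("spindle top",T(117,266),S(699,325)),("jar cap",T(617,295),None)]:
    if b: x,e=tri(a,b);print(n,x.round(4),np.round(e,4))
# base corners z=.01
for uv in [(118,137),(381,150),(379,277),(111,266)]: print(plane(t,uv,.01).round(4))
E
```

```text
R-out right [ 0.4783 -0.033   0.1681] [0.0007 0.0007]
R-out left [0.4823 0.0006 0.1617] [0.0003 0.0003]
L-out right [0.4936 0.1215 0.1263] [0.0005 0.0005]
L-out left [0.4979 0.155  0.1187] [0.0006 0.0006]
knobtop [0.6034 0.043  0.2131] [0.0009 0.0009]
ball3 [0.6691 0.0359 0.1545] [0.0005 0.0005]
ball2 [0.6453 0.0379 0.1533] [0.0004 0.0004]
infeed end R [0.7508 0.0106 0.1639] [0.0004 0.0004]
infeed end L [0.753  0.0415 0.1647] [0.0003 0.0003]
spindle top [0.6627 0.1559 0.1042] [0.0005 0.0005]
[0.7908 0.3294 0.01  ]
[ 0.7299 -0.275   0.01  ]
[ 0.4437 -0.2377  0.01  ]
[0.4953 0.3398 0.01  ]
```

```bash
python3 -m handwheel '[[0,[-0.4,-0.1,0.5],[0,0.24,0]],[0,[-0.8,-0.2,1],[0,0.476,0]],[0,[-0.8,-0.2,1],[0,0.476,0]],[0,[-0.8,-0.2,1],[0,0.476,0]],[0,[-0.8,-0.2,1],[0,0.476,0]],[0,[-0.8,-0.2,1],[0,0.476,0]]]' 30; python3 - <<'E'
from h import *
s=r.get_state();print(s["joint_positions"].round(3),R.from_quat(s["ee_rot"]).as_matrix().round(3))
E
```

```text
time: 1.1
ee_pos: [0.2166, -0.4018, 0.4243]
ee_rot: [-0.474, 0.525, -0.524, 0.475]
force: [0.5, -0.1, 1.3]
gripper_width: -0.0002
[-1.076  0.115 -0.119  1.338 -0.     2.165] [[-0.1   -0.     0.995]
 [-0.995  0.001 -0.1  ]
 [-0.001 -1.    -0.   ]]
```

```bash
python3 -m handwheel '[[0,[-0.5,0,0.4],[0,-0.25,0]],[0,[-1,0,0.8],[0,-0.5,0]],[0,[-1,0,0.8],[0,-0.75,0]],[0,[-1,0,0.8],[0,-1,0]],[0,[-1,0,0.8],[0,-1,0]],[0,[-1,0,0.8],[0,-1,0]]]'; python3 - <<'E'
from h import *
s=r.get_state();M=R.from_quat(s["ee_rot"]).as_matrix();print(s["joint_positions"].round(3),M.round(3),M.T@(np.array([.5016,-.0242,.424])-s["ee_pos"]))
E
```

```text
time: 1.85
ee_pos: [0.3059, -0.3107, 0.4241]
ee_rot: [-0.638, 0.304, -0.304, 0.639]
force: [-0.0, 0.1, 0.2]
gripper_width: 0.0001
[-0.793  0.079 -0.159  1.333  0.     1.667] [[ 0.63  -0.001  0.777]
 [-0.777  0.001  0.63 ]
 [-0.001 -1.     0.   ]] [-9.91674627e-02  3.02798011e-04  3.32478824e-01]
```

```bash
python3 -m handwheel '[[0,[-0.2,0,0.5],[0,-0.25,0]],[0,[-0.3,0,1],[0,-0.5,0]],[0,[-0.3,0,1],[0,-0.75,0]],[0,[-0.3,0,1],[0,-1,0]],[0,[-0.3,0,1],[0,-1,0]],[0,[-0.3,0,1],[0,-1,0]]]'; python3 - <<'E'
from h import *
s=r.get_state();M=R.from_quat(s["ee_rot"]).as_matrix();print(s["joint_positions"].round(3),M.round(3),M.T@(np.array([.5016,-.0242,.424])-s["ee_pos"]))
E
```

```text
time: 2.6
ee_pos: [0.3645, -0.2247, 0.4242]
ee_rot: [-0.706, 0.039, -0.038, 0.706]
force: [0.2, -0.5, -0.0]
gripper_width: 0.0001
[-0.553  0.066 -0.174  1.332  0.     1.127] [[ 0.994 -0.001  0.109]
 [-0.109  0.001  0.994]
 [-0.001 -1.     0.001]] [0.11445809 0.00025729 0.21425045]
```

```bash
python3 -m handwheel '[[0,[0.3,0,0.5],[0,0,0]],[0,[0.6,0,1],[0,0,0]],[0,[0.6,0,1],[0,0,0]],[0,[0.6,0,1],[0,0,0]],[0,[0.6,0,1],[0,0,0]]]'; python3 - <<'E'
from h import *
s=r.get_state();M=R.from_quat(s["ee_rot"]).as_matrix();print(s["joint_positions"].round(3),M.T@(np.array([.5016,-.0242,.424])-s["ee_pos"]))
E
```

```text
time: 3.22
ee_pos: [0.4344, -0.1328, 0.4242]
ee_rot: [-0.706, 0.04, -0.039, 0.706]
force: [0.5, -0.3, -0.2]
gripper_width: -0.0004
[-2.970e-01  1.110e-01 -1.230e-01  1.338e+00  1.000e-03  1.386e+00] [0.05465183 0.0002763  0.1153753 ]
```

```bash
python3 -m handwheel '[[0,[0.3,0,0.5],[0,0,0]],[0,[0.55,0,1],[0,0,0]],[0,[0.55,0,1],[0,0,0]],[0,[0.55,0,1],[0,0,0]],[0,[0.55,0,1],[0,0,0]]]'; python3 -m handwheel '[[0,[0,0.2,0.15],[0,0,0]],[0,[0,0.2,0.15],[0,0,0]],[0,[0,0.2,0.15],[0,0,0]]]'; python3 - <<'E'
from h import *
s=r.get_state();M=R.from_quat(s["ee_rot"]).as_matrix();print(M.round(3),s["joint_positions"].round(3),M.T@(np.array([.5016,-.0242,.424])-s["ee_pos"]))
cv2.imwrite("pics/w1.png",cam("wrist")["frame"]);crop(cam("scene"),100,50,350,250,3,"pics/s1.png")
E
```

```text
time: 3.85
ee_pos: [0.4995, -0.0408, 0.4244]
ee_rot: [-0.706, 0.041, -0.04, 0.706]
force: [0.3, 0.2, -0.7]
gripper_width: 0.0002
time: 4.22
ee_pos: [0.501, -0.0267, 0.4051]
ee_rot: [-0.706, 0.041, -0.04, 0.706]
force: [-0.4, -0.6, 0.3]
gripper_width: -0.0001
[[ 0.993 -0.     0.115]
 [-0.115  0.     0.993]
 [-0.    -1.     0.   ]] [-0.053  0.198 -0.065  1.308  0.     1.632] [ 0.0002621  -0.01887735  0.0025337 ]
```

View pics/w1.png

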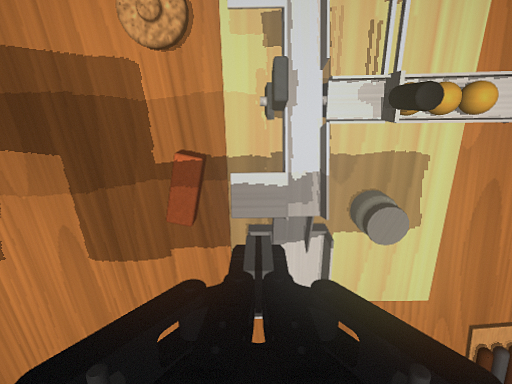

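View pics/s1.png

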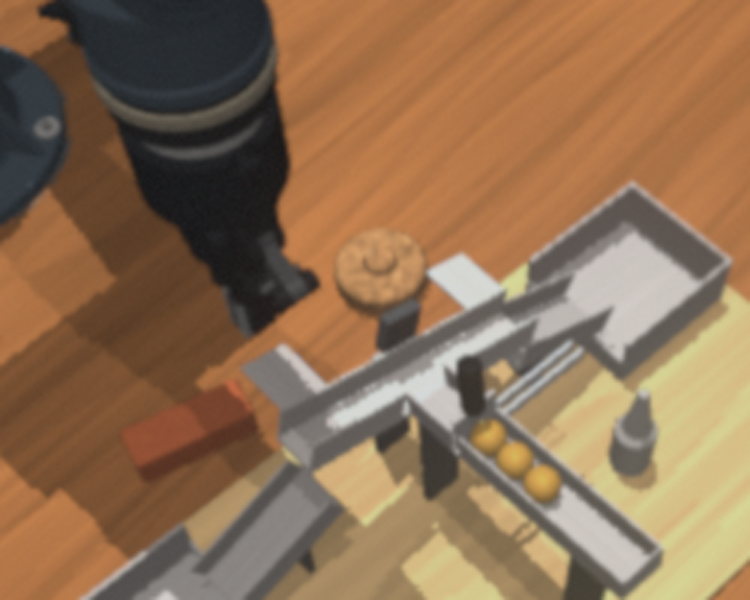

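```bash
python3 - <<'E'
from h import *
s=r.get_state();M=R.from_quat(s["ee_rot"]).as_matrix();w=cam("wrist")
for n,X in [("outR",(.4783,-.033,.1681)),("outL",(.4823,.0006,.1617)),("inL",(.526,-.004,.1617)),("inR",(.522,-.0375,.168)),("knob",(.6034,.043,.2131)),("ball3",(.6691,.0359,.1545)),("tip",s["ee_pos"]+M@[0,.173,0])]: print(n,proj(w,X).round(1))
crop(w,180,120,460,260,2.8,"pics/w1c.png")
E
```

```text
outR [230.1 220.5]
outL [229.7 176.8]
inL [286.6 176.2]
inR [285.9 219.8]
knob [432.9  99.4]
ball3 [477.4  98.8]
tip [258.1 251.1]
```

View pics/w1c.png

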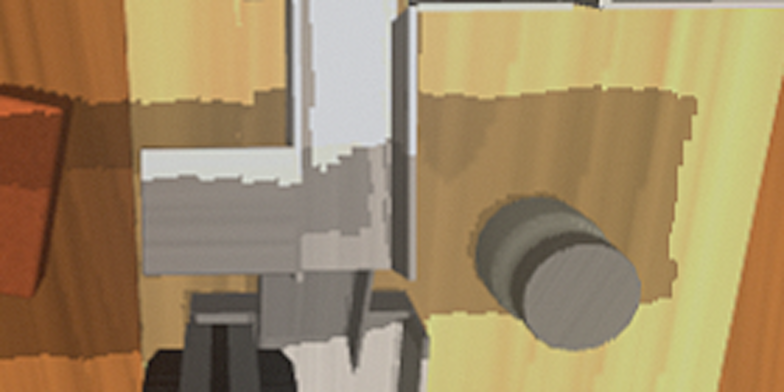

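```bash
python3 -m handwheel '[[0,[0,0.25,0.04],[0,0,0]],[0,[0,0.5,0.04],[0,0,0]],[0,[0,0.6,0.04],[0,0,0]],[0,[0,0.68,0.04],[0,0,0]],[0,[0,0.76,0.04],[0,0,0]],[0,[0,0.84,0.04],[0,0,0]],[0,[0,0.92,0.04],[0,0,0]],[0,[0,0.92,0.04],[0,0,0]]]'; python3 - <<'E'
from h import *
crop(cam("scene"),100,50,350,250,3,"pics/s2.png")
E
```

```text
time: 5.38
ee_pos: [0.5015, -0.0223, 0.3125]
ee_rot: [-0.706, 0.041, -0.04, 0.706]
force: [0.2, 1.0, -0.5]
gripper_width: 0.0003
```

View pics/s2.png

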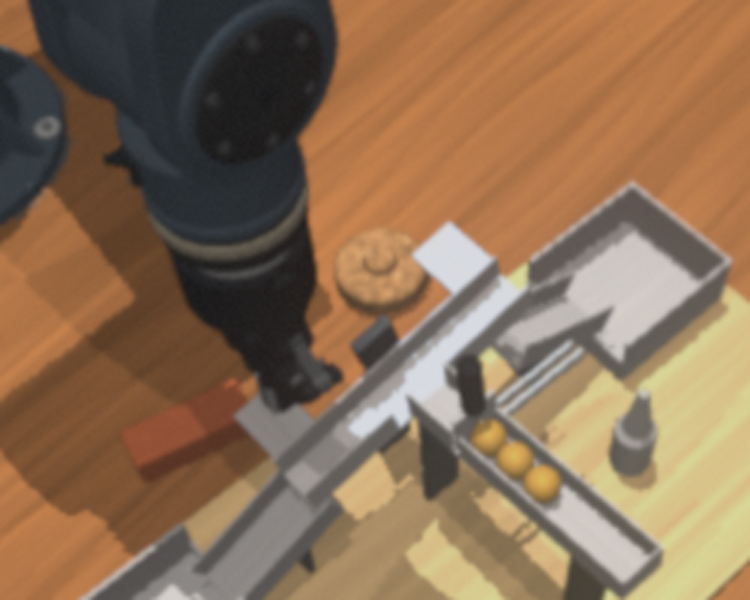

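```bash
python3 -m handwheel '[[0,[0,-0.5,0],[0,0,0]],[0,[0,-1,0],[0,0,0]],[0,[0,-1,0],[0,0,0]],[0,[0,-1,0],[0,0,0]]]'; python3 - <<'E'
from h import *
import pickle
s=r.get_state();M=R.from_quat(s["ee_rot"]).as_matrix();print(s["ee_pos"],M.T@(np.array([.6014,.0072,.424])-s["ee_pos"]))
w=cam("wrist");cv2.imwrite("pics/w3.png",w["frame"]);crop(w,330,40,512,160,4,"pics/w3c.png");print(proj(w,(.6034,.043,.2131)))
pickle.dump(w,open("w3.pkl","wb"))
crop(cam("top"),160,110,340,270,4,"pics/t3.png")
E
```

```text
time: 5.92
ee_pos: [0.5016, -0.0224, 0.4128]
ee_rot: [-0.706, 0.041, -0.04, 0.706]
force: [-0.6, 0.6, -0.6]
gripper_width: -0.0002
[ 0.50162577 -0.02236786  0.41283711] [ 0.09573475 -0.01115996  0.04079311]
[423.84654089 107.3608696 ]
```

View pics/w3c.png

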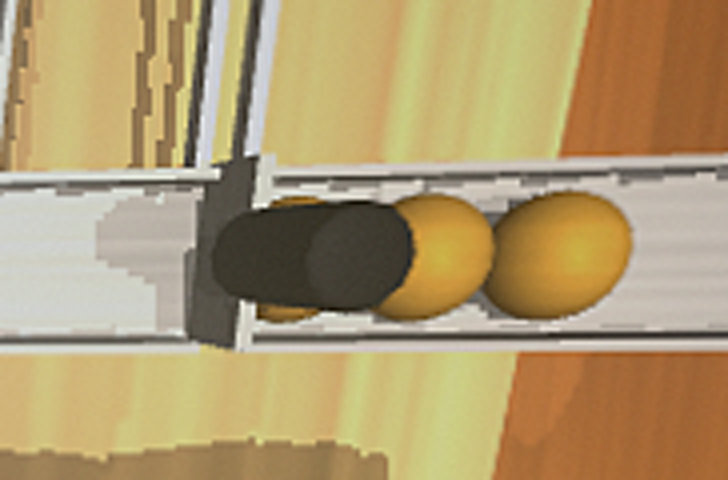

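View pics/t3.png

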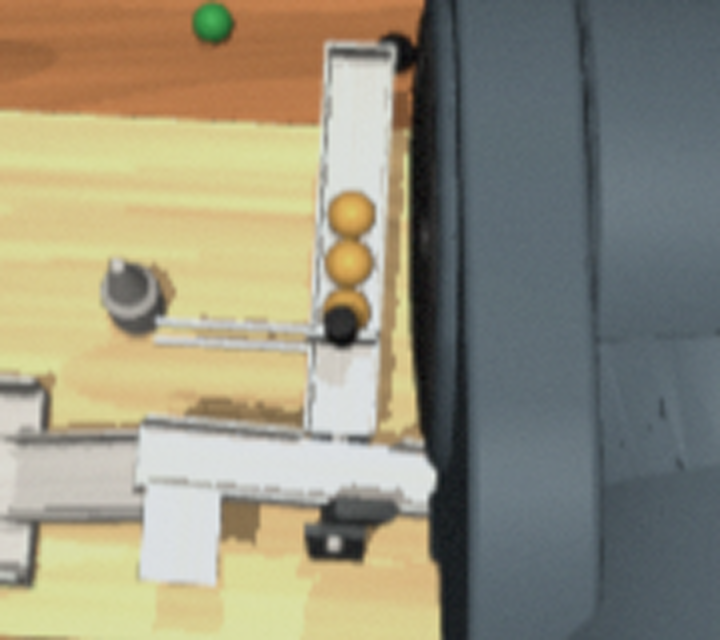

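```bash
python3 - <<'E'
from h import *
import pickle
w=pickle.load(open("w3.pkl","rb"));t=cam("top");s=cam("scene")
W=(w,(330+359/4-.375,40+255/4-.375));T=(t,(160+342/4-.375,110+318/4-.375));S=(s,(140+466/4-.375,100+284/4-.375))
for l in((W,T),(W,S),(T,S),(W,T,S)):print(tri(*l))
E
```

```text
(array([0.60524988, 0.04373883, 0.20421472]), [np.float64(0.0011419723959853315), np.float64(0.0011419723959853565)])
(array([0.60249025, 0.04525856, 0.20990371]), [np.float64(1.4593621632909126e-05), np.float64(1.459362163277726e-05)])
(array([0.60334692, 0.04325988, 0.21277365]), [np.float64(0.0007269549573035985), np.float64(0.0007269549573036601)])
(array([0.60286424, 0.04424486, 0.21064706]), [np.float64(0.0012375879174848835), np.float64(0.0016695330843097549), np.float64(0.0006063241769758754)])
```

```bash
python3 -m handwheel '[[0,[0.45,0,0.15],[0,0,0]],[0,[0.95,0,0.35],[0,0,0]],[0,[0.95,0,0.35],[0,0,0]],[0,[0.95,0,0.35],[0,0,0]],[0,[0.95,0,0.35],[0,0,0]]]'; python3 -m handwheel '[[0,[0,0.25,0],[0,0,0]],[0,[0,0.48,0],[0,0,0]],[0,[0,0.48,0],[0,0,0]],[0,[0,0.48,0],[0,0,0]]]';python3 - <<'E'
from h import *
s=r.get_state();M=R.from_quat(s["ee_rot"]).as_matrix();print(s["ee_pos"],M.round(3),M.T@(np.array([.604,.044,.363])-s["ee_pos"]),s["joint_positions"])
w=cam("wrist");cv2.imwrite("pics/w4.png",w["frame"]);crop(cam("scene"),160,100,360,250,4,"pics/s4.png")
E
```

```text
time: 6.75
ee_pos: [0.599, 0.0013, 0.4117]
ee_rot: [-0.706, 0.042, -0.04, 0.706]
force: [-0.4, -0.1, -0.1]
gripper_width: 0.0002
time: 7.25
ee_pos: [0.5987, 0.0012, 0.3651]
ee_rot: [-0.706, 0.041, -0.04, 0.706]
force: [-0.4, 0.1, -0.3]
gripper_width: 0.0001
[0.59868145 0.00115284 0.3650551 ] [[ 0.993 -0.002  0.115]
 [-0.115  0.001  0.993]
 [-0.002 -1.     0.   ]] [0.00036144 0.00207418 0.04317357] [1.78268712e-03 3.80006695e-01 8.98171998e-02 1.28216329e+00
 6.41488812e-04 1.68778139e+00]
```

View pics/w4.png

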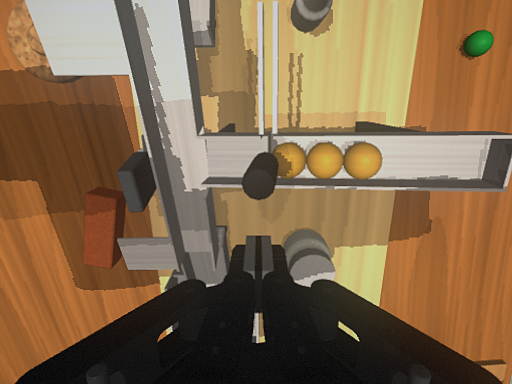

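View pics/s4.png

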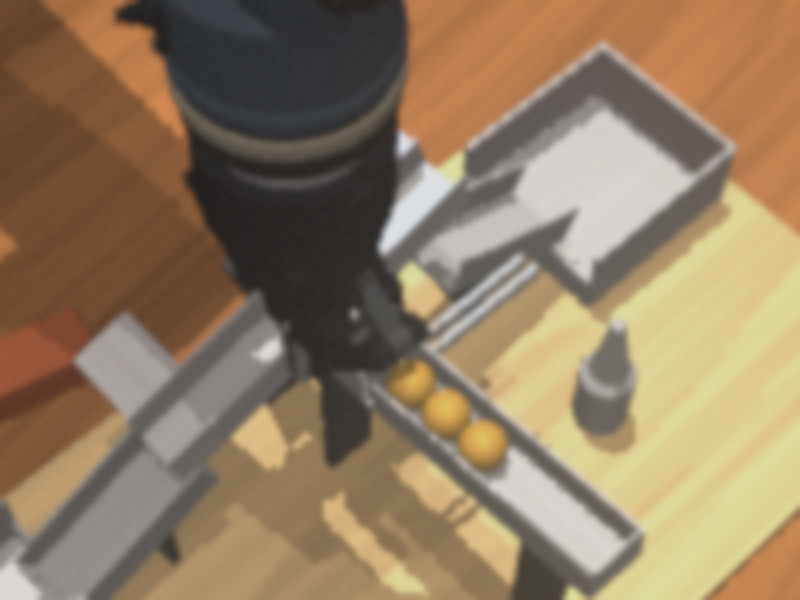

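```bash
python3 -m handwheel '[[0,[0,0,0.15],[0,0,0]],[0,[0,0,0.25],[0,0,0]],[0,[0,0,0.38],[0,0,0]],[0,[0,0,0.5],[0,0,0]],[0,[0,0,0.62],[0,0,0]],[0,[0,0,0.7],[0,0,0]],[0,[0,0,0.76],[0,0,0]],[0,[0,0,0.76],[0,0,0]]]'; python3 - <<'E'
from h import *
w=cam("wrist");cv2.imwrite("pics/w5.png",w["frame"]);crop(cam("scene"),100,100,340,250,3.3,"pics/s5.png")
E
```

```text
time: 8.35
ee_pos: [0.6078, 0.0772, 0.3651]
ee_rot: [-0.706, 0.041, -0.04, 0.706]
force: [-0.1, 0.3, 0.2]
gripper_width: 0.0002
```

View pics/w5.png

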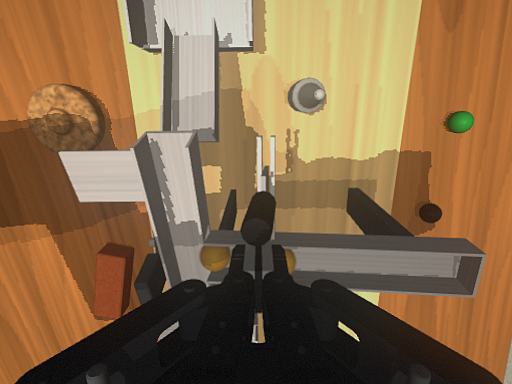

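View pics/s5.png

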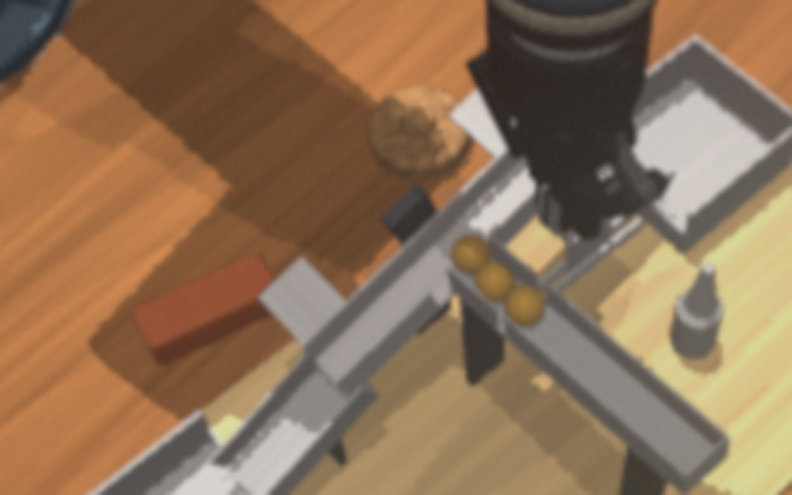

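```bash
python3 -m handwheel '[[0,[0,0,0.02],[0,0,0]],[0,[0,0,0.02],[0,0,0]]]'; python3 -m handwheel '[[0,[0,0,0.02],[0,0,0]],[0,[0,0,0.02],[0,0,0]]]';python3 -m handwheel '[[0,[0,0,0.02],[0,0,0]],[0,[0,0,0.02],[0,0,0]]]'
```

```text
time: 8.7
ee_pos: [0.608, 0.0785, 0.3651]
ee_rot: [-0.706, 0.041, -0.04, 0.706]
force: [-0.1, -1.1, -0.2]
gripper_width: 0.0002
time: 8.95
ee_pos: [0.6081, 0.0796, 0.3652]
ee_rot: [0.707, -0.041, 0.041, -0.705]
force: [-0.1, -5.7, 0.3]
gripper_width: -0.0005
time: 9.2
ee_pos: [0.6082, 0.0803, 0.3652]
ee_rot: [0.708, -0.042, 0.041, -0.704]
force: [-0.7, -9.7, 1.4]
gripper_width: 0.0005
```

End stop reached (force rising to ~10 N). Back off to the right, lift, and look.

```bash
python3 -m handwheel '[[0,[0,0,-0.15],[0,0,0]],[0,[0,-0.4,-0.15],[0,0,0]],[0,[0,-0.8,-0.15],[0,0,0]],[0,[0,-0.8,-0.15],[0,0,0]],[0,[0,-0.8,-0.15],[0,0,0]]]'; python3 -m handwheel '[[0,[-0.8,0,0],[0,0,0]],[0,[-0.8,0,0],[0,0,0]],[0,[-0.8,0,0],[0,0,0]],[0,[-0.8,0,0],[0,0,0]],[0,[-0.8,0,0],[0,0,0]],[0,[-0.8,0,0],[0,0,0]]]'; python3 -m handwheel '[[0,[-1,0,0],[0,0,0]],[0,[-1,0,0],[0,0,0]],[0,[-1,0,0],[0,0,0]],[0,[-1,0,0],[0,0,0]],[0,[-1,0,0],[0,0,0]],[0,[-1,0,0],[0,0,0]]]'; python3 - <<'E'
from h import *
crop(cam("top"),100,70,390,330,2.3,"pics/t6.png");crop(cam("scene"),90,80,410,320,2.4,"pics/s6.png")
E
```

```text
time: 9.82
ee_pos: [0.6064, 0.0654, 0.4448]
ee_rot: [0.708, -0.042, 0.041, -0.704]
force: [-0.2, -0.7, 0.1]
gripper_width: 0.0003
time: 10.58
ee_pos: [0.5276, 0.0748, 0.4444]
ee_rot: [0.708, -0.042, 0.041, -0.704]
force: [-1.4, 0.1, 0.1]
gripper_width: 0.0002
time: 11.32
ee_pos: [0.4291, 0.0865, 0.4443]
ee_rot: [0.708, -0.043, 0.041, -0.704]
force: [-0.2, -0.2, -0.3]
gripper_width: 0.0
```

View pics/t6.png

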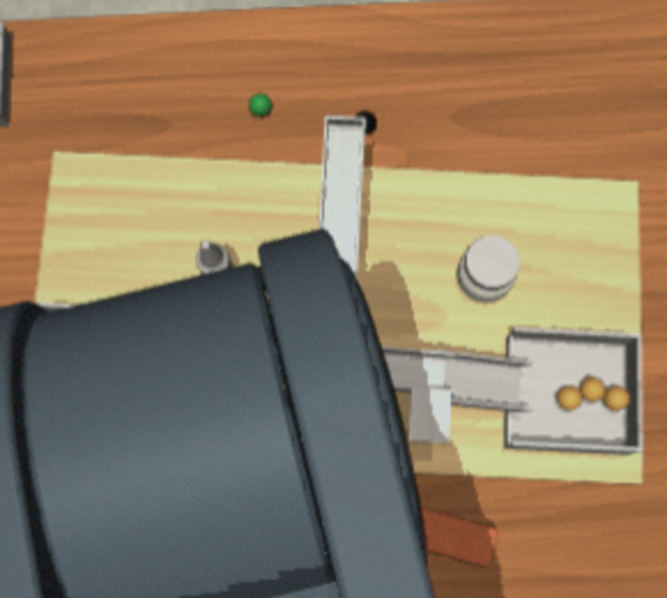

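View pics/s6.png

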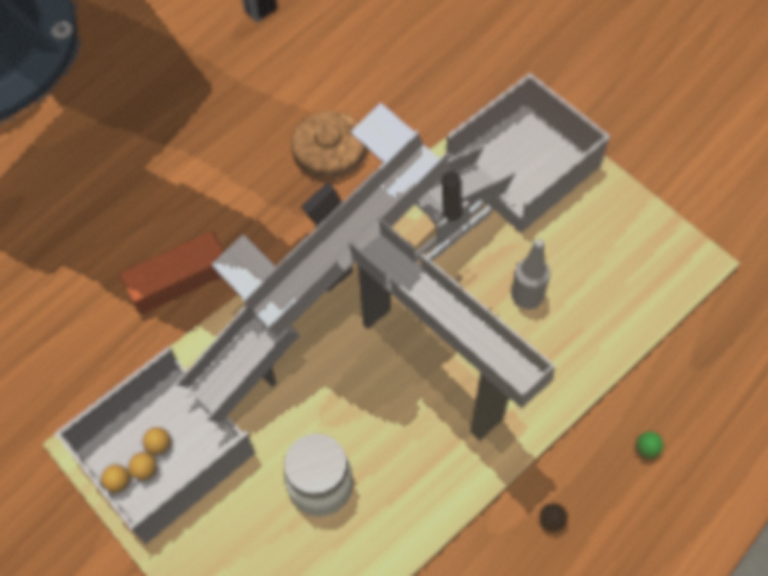

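```bash
python3 -m handwheel '[[0,[0,0,0],[0,0,0]],[0,[0,0,0],[0,0,0]],[0,[0,0,0],[0,0,0]],[0,[0,0,0],[0,0,0]],[0,[0,0,0],[0,0,0]],[0,[0,0,0],[0,0,0]],[0,[0,0,0],[0,0,0]],[0,[0,0,0],[0,0,0]]]'; python3 - <<'E'
from h import *
a=np.array([.548,.0475]);X=np.array([.995,-.1]);Y=np.array([.1,.995])
def balls(c):
    h=cv2.cvtColor(c["frame"],cv2.COLOR_BGR2HSV)
    return [u for u in [(347,243),(357.5,239),(368,243)]]
for k in range(2):
    t=cam("top");g=cv2.cvtColor(t["frame"],cv2.COLOR_BGR2HSV)[220:265,325:378]
    m=cv2.inRange(g,(8,130,60),(28,255,255));mo=cv2.moments(m,True);print("ball px area, centroid",mo["m00"],325+mo["m10"]/mo["m00"],220+mo["m01"]/mo["m00"])
    for u in balls(t):
        p=plane(t,u,.03)[:2]-a;print((p@X).round(3),(p@Y).round(3))
s=cam("scene")
p=plane(s,(90+452/2.4,80+175/2.4),.2106);print("knob open y",(p[:2]-a)@Y, (np.array([.603,.0442])-a)@Y)
E
```

```text
time: 12.42
ee_pos: [0.4288, 0.0865, 0.4444]
ee_rot: [0.708, -0.043, 0.041, -0.704]
force: [0.1, 0.5, 0.4]
gripper_width: -0.0003
ball px area, centroid 230.0 357.54782608695655 241.52173913043478
-0.008 -0.22
0.002 -0.243
-0.005 -0.266
ball px area, centroid 228.0 357.6798245614035 241.50438596491227
-0.008 -0.22
0.002 -0.243
-0.005 -0.266
knob open y 0.05838189782439848 0.002216499999999997
```

Balls are at rest 220–266 mm to the right; the slide has moved about 56 mm (at its stop).

```bash
python3 -c "
from bench import r
print(r.hand_in())"
```

```text
the job is handed in; nothing more can be done
None
```

I pressed the raised right pad down with the closed fingertips, so the gate rocked over to feed the right tray. I then pushed the stop slide's knob left to its end stop, backed away, and handed the job in at about 12.5 s.

- **Order:** the scene picture taken after the press showed the gate's right end low and the balls still held behind the shut slide.
- **Balls:** all three are in the right tray, 220 to 266 mm right of the pivot. That is worked out on an assumed height of 30 mm. Two pictures in a row showed no motion.
- **Slide:** the knob moved about 56 mm, against 55 mm for fully open, and the force rose to about 10 N at the end stop.
- **Bystanders:** the mop, bar, spindle and jar look unmoved in the pictures, but I did not measure them. The green and black look-alike balls were left alone.
- **Disagreement:** the wrist camera put the knob and pad 2 to 3 mm away from where the fixed cameras did. I allowed for that in the moves.

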